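# Unlock the sample carousel and hold it at the third stop

## Task

The sample carousel is locked for transport: turn its bayonet locking plug anticlockwise (seen from above) as far as it goes, lift it straight out and put it down in the steel tray. Then turn the knob in the middle of the carousel clockwise, counting the clicks, to the third stop and never on to the fourth, and finish with the gripper still gripping the knob there: do not let go. Leave the timer, tape roll and petri dish where they are.

Things in the scene. Friction and masses are not known exactly. Their poses are not given: they have to be found in the camera images.
- indexer: grey base of the carousel, fixed on the counter, foot plate 150 x 215 x 12 mm; origin under the carousel's turning axis at counter height, z up. Its bayonet socket stands 96 mm from the origin along the base's -y axis. The aluminium disc it carries is 148 mm wide, top 50 mm up; small vials on it reach 62 mm; a steel pointer at +y reaches 58 mm.
- plug: loose steel bayonet plug, 0.08 to 0.17 kg; origin on its axis under its flange, z up. Flange 36 mm wide, 10 mm high; on it a black grip bar 34 mm long (x), 12 thick (y), 10 to 44 mm above the origin; under it a 16 mm shank, 13 mm long, with two lugs (30 mm over both, along x). In place, it lies in the disc's fork and blocks the disc. It must rise 14 mm to leave the socket, 24 mm to clear the fork.
- plug_grip (a point): middle of the plug's grip bar, 30 mm above the underside of the flange and 43 mm above the plug's lowest point; x along the bar, y across its 12 mm thickness, z up
- socket (a point): middle of the top of the square aluminium bayonet socket (42 x 42 mm, 40 mm high), axes as the base's. The plug comes out when its grip bar lies along the base's y axis, pointing at the middle of the knob. It starts 1.07 to 1.32 rad (61 to 76 degrees) clockwise of that; turning it anticlockwise, it meets a hard stop within about 3 degrees of there.
- tray: shallow steel tray, 110 (its x) x 210 (its y) mm, rim 19 mm high, fixed on the counter, floor 2 mm thick; origin at the centre of its underside
- knob_grip (a point): middle of the bar grip of the black knob in the middle of the carousel, on the turning axis, 86 mm above the counter; x across the bar's 14 mm thickness, y along its 46 mm length. The bar stands 70 to 102 mm above the counter on a hub 38 mm wide, and knob and disc turn as one; a white line on top marks the end that points at the socket at the start
- carousel (a joint): turn of knob and disc in rad, growing clockwise seen from above; starts close to 0, a stop. Spring-like detents draw it into a stop every 22.5 degrees (0.3927 rad): first stop 0.393, second 0.785, third 1.178. About 0.1 N m takes it over from one stop to the next; midway between stops the moment changes sign. It turns on to a fifth stop if pushed.
- timer: bystander: white countdown timer, 62 x 68 x 20 mm, between tray and carousel; origin at its underside
- tape_roll: bystander: roll of tape lying flat, 98 mm wide, 25 mm high; origin at its underside
- petri: bystander: petri dish, 61 mm wide, 16 mm high; origin at its underside
Not all that is in view belongs to the job. What is shaped like the plug but blue is not meant.

How it is judged:
On the way, in this order (a step that is already met when the one before it is completed fails the run):
1. the plug is turned free and lifted out of its socket (z of plug_grip in the frame of indexer above 0.095 m), for 0.1 s.
2. the plug is put down in the steel tray and released (x of plug_grip in the frame of tray between -0.052 and 0.052 m and y of plug_grip in the frame of tray between -0.102 and 0.102 m and height (world z) of plug_grip below 0.06 m and contact force between plug and tray above 0.05 N and contact force between the fingers and plug below 0.05 N), for 0.2 s.
3. the knob has clicked past the first stop on its way (value of joint carousel above 0.5 rad), for 0.05 s.
4. the knob is at the third stop, gripped (value of joint carousel between 1.0881 and 1.2681 rad and contact force between the fingers and carousel above 2 N and distance between the grasp point and knob_grip below 0.03 m), for 0.3 s.
At the end, for the whole second after the job is handed in: The plug lies released in the steel tray, and the gripper still grips the knob (more than 2 N) with the carousel at rest within 0.09 rad (5 degrees) of the third stop, 1.178 rad (all of step 2 and all of step 4 and velocity of joint carousel between -0.1 and 0.1 rad/s); the arm keeps its last pose, push and grip.
It fails at once if the knob was turned on towards the fourth stop (past half-way) (value of joint carousel above 1.37445 rad).
It fails at once if the timer, tape roll or petri dish was moved by more than 20 mm (distance of any of timer, tape_roll, petri from where it was at the start of the episode above 0.02 m).
It also fails if it takes over 56 s, if anything falls off the work surface, if the arm or the gripper's body presses on something with over 40 N, if the wrist force passes 120 N, or if a joint passes its speed limit or range.

## Robot

A 7-joint arm with a two-finger parallel gripper is mounted at the origin on a cart in front of the work surface, level with it; the furniture and walls round the work are solid. World frame = base frame: x ahead of the robot, y to its left, z up, the work surface at z = 0. Lengths are in m, angles in rad, forces in N, time in s.
With the tool pointing down it reaches from about 0.4 to 0.85 m from the base axis. Payload 10.4 kg.
Tool frame: the origin (TCP) lies at the very end of the fingers, on their centre line; the grasp point (between the pads) lies ctrl.grip_point_offset behind it (ctrl.grip_point_offset is the distance from the TCP to the grasp point, in m); z points along the fingers, y is the line along which they close (so a half turn about z gives the same grasp; the last joint's range is limited). The gripper opens to 85 mm and grips with 20 to 120 N. Pads are 22 mm wide; open, the fingers measure 114 mm over their backs; the gripper's body (76 mm by 85 mm) begins 54 mm behind the grasp point. The pads swing forward as they close: fully open they stand 13 mm farther back than shut.
Start: joints at [1.245, 0.332, -0.065, 1.46, 0.022, 1.35, -0.088], TCP at [0.186, -0.597, 0.231] pointing down, gripper open.
Joint ranges: [-2.6, 2.6], [-0.5, 2.12], [-1.47, 1.34], [0.16, 2.42], [-1.27, 4.41], [0.06, 2.06], [-2.6, 2.6]. Speed limits (rad/s): [2.22, 2.22, 2.79, 2.79, 3.14, 3.14, 3.14].

## Interface

Orientations are given as a rotation vector (axis times angle).
In Python, from cell import ctrl gives the robot as it stands.
- The arm moves only by the shell command python3 -m inch 'ROWS' [OPENING] [FORCE]. ROWS is JSON, a list of rows, each an object of numbers: "dx", "dy", "dz": the shift along the tool's x, y, z in m; "spin": the turn about the tool's z in rad. In form: [{"dx": .., "dy": .., "dz": .., "spin": ..}, ...]. A call has 1 to 20 rows; each row is the pose to reach, as a shift and turn from the pose commanded when the call began, along the tool's axes at that moment; what a row does not reach only later rows make up. A row lasts 1/12 s, in which the tool goes at most 41.7 mm and 7.16 degrees, less where a joint would pass 70% of its speed; a pose out of reach is approached as far as the arm can. A call with a gripper value outside its range is refused whole. OPENING is the finger opening in m, from 0 to 0.0854, set as the call begins (- or left out, the last holds). The fingers move at their own pace and stop on an object; FORCE is the grip in N (left out, the last holds). Time passes only in rows, so rows that repeat a pose let the fingers close. It gives the time, the measured TCP pose, the force, the opening and the grip force at its end, in the units of the state.
- ctrl.state(): the state, without advancing time (a new reading comes with each control period).
- ctrl.grab_frame(name): name is "scene" or "top" or "wrist"; returns a dict with "img" (400x640x3 uint8, red, green, blue), "range_z" (400x640 float32, m along the optical axis (not along the pixel's ray), 0 where there is no reading), "vfov" (degrees; the focal length in pixels is half the picture's height over the tangent of half this angle, whatever the lens; pixels are square), "cx", "cy" (the principal point, pixels), "k1" (the pictures are not rectified: a ray, as slopes to the right and down, at radius r is drawn at 1 + k1 r^2 times it, then the intrinsics apply), "world_to_cam" (4x4, takes a point from world to camera coordinates). Camera axes: x right, y down, z forward; pixel columns grow to the right and rows downward; lengths in m; the calibration is good to about 2 mm. A picture is of the moment at which its call begins.
- ctrl.sign_off(): hands the job in; it is judged then, once.
The state is a dict: "t": time; "joints": joint angles; "qvel": joint speeds; "effort": joint torques, N m; "eef_pos": TCP position; "orientation": TCP orientation; "wrist_force": force on the tool from outside, world axes, zero at the start; "wrist_torque": the same for the moment, N m; "grip_width": finger opening in m; "grasp_force": force on a finger pad.
Only numpy, scipy, OpenCV 4.12 (cv2) and the standard library are available. Lean on these libraries where they do the work, as an engineer would, in place of code of your own. Each camera call takes 0.05 s, during which the arm holds its last target. There are 200 camera calls.

## Working session

There is one attempt and no reset: what is moved stays moved. The work goes in short steps, Python scripts to look and compute and a shell command to move; the robot and the scene stay as the last step left them, time stands still between calls to the robot, and variables do not carry over. Pictures are saved under pics/ and viewed, at most 11 in all, crops included, and the job is handed in when it is done.

```bash
ls; mkdir -p pics
cat > h.py <<'E'
import numpy as np,cv2
from cell import ctrl
from scipy.spatial.transform import Rotation as R
def grab(n):
    f=ctrl.grab_frame(n); return f
def K(f):
    fl=200/np.tan(np.radians(f['vfov'])/2); return np.array([[fl,0,f['cx']],[0,fl,f['cy']],[0,0,1]])
def ray(f,u,v):
    p=cv2.undistortPoints(np.array([[[u,v]]],float),K(f),np.array([f['k1'],0,0,0.]))[0,0]
    return np.array([p[0],p[1],1])
def w(f,u,v,z=None):
    """world point by depth, or by plane z"""
    T=np.linalg.inv(np.array(f['world_to_cam'])); r=ray(f,u,v); d=T[:3,:3]@r;o=T[:3,3]
    s=f['range_z'][int(round(v)),int(round(u))] if z is None else (z-o[2])/d[2]
    return o+s*d
def cloud(f):
    h,wd=f['range_z'].shape; g=np.stack(np.meshgrid(np.arange(wd),np.arange(h)),-1).reshape(-1,1,2).astype(float)
    p=cv2.undistortPoints(g,K(f),np.array([f['k1'],0,0,0.]))[:,0]
    T=np.linalg.inv(np.array(f['world_to_cam'])); z=f['range_z'].reshape(-1,1)
    return ((np.c_[p,np.ones(len(p))]*z)@T[:3,:3].T+T[:3,3]).reshape(h,wd,3)
def tri(a,b):
    A=[];B=[]
    for f,u,v in (a,b):
        T=np.linalg.inv(np.array(f['world_to_cam'])); d=T[:3,:3]@ray(f,u,v); d/=np.linalg.norm(d); P=np.eye(3)-np.outer(d,d); A.append(P);B.append(P@T[:3,3])
    return np.linalg.lstsq(np.vstack(A),np.hstack(B),rcond=None)[0]
def save(f,n): cv2.imwrite('pics/'+n,f['img'][:,:,::-1])
E
python3 - <<'E'
from h import *
import pickle
for n in('scene','top'):
    f=grab(n); pickle.dump(f,open(n+'.pkl','wb')); save(f,n+'.png'); print(n,np.linalg.inv(f['world_to_cam'])[:3].round(3),f['vfov'],f['k1'])
s=ctrl.state(); print(s, ctrl.grip_point_offset); print(R.from_rotvec(s['orientation']).as_matrix().round(3))
E
```

```text
pics
scene [[-0.668 -0.482  0.567 -0.078]
 [-0.744  0.43  -0.511  0.569]
 [ 0.003 -0.763 -0.646  0.807]] 54.89920050326348 0.004700431015539639
top [[ 0.002 -0.994  0.111  0.451]
 [-1.     0.     0.019 -0.037]
 [-0.019 -0.111 -0.994  1.093]] 53.93194639839417 -0.011642926097681427
{'t': 0.1, 'joints': array([ 1.24540379,  0.33280265, -0.06469383,  1.46088171,  0.02160135,
        1.3499203 , -0.08848863]), 'qvel': array([ 0.000583  , -0.00115827,  0.00193563, -0.00092883, -0.00187099,
       -0.00024611,  0.00057832]), 'effort': array([ 2.78453830e-03, -6.26746202e+01,  4.99167654e-02, -3.92435002e+01,
        1.62978249e-02,  6.93810551e-03, -1.14420669e-05]), 'eef_pos': array([ 0.18625306, -0.59623186,  0.23058761]), 'orientation': array([-3.10437596e+00, -4.73655624e-01,  4.12050012e-04]), 'wrist_force': array([-0.38759577, -0.33020738, -0.09783968]), 'wrist_torque': array([-0.00342905, -0.02431853,  0.00585103]), 'grasp_force': 0.0, 'grip_width': 0.08539961037401159} 0.0187
[[ 0.954  0.298 -0.   ]
 [ 0.298 -0.954  0.001]
 [-0.    -0.001 -1.   ]]
```

View pics/top.png

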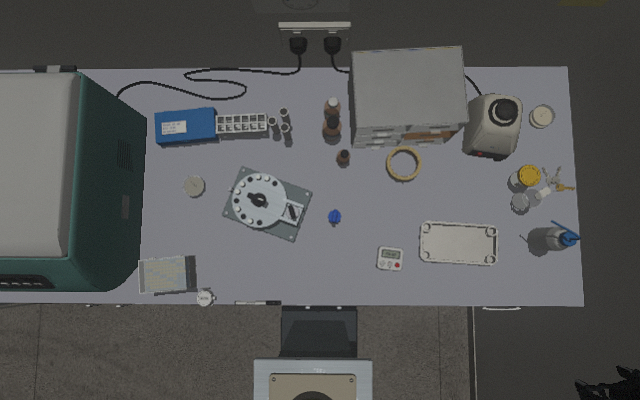

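View pics/scene.png

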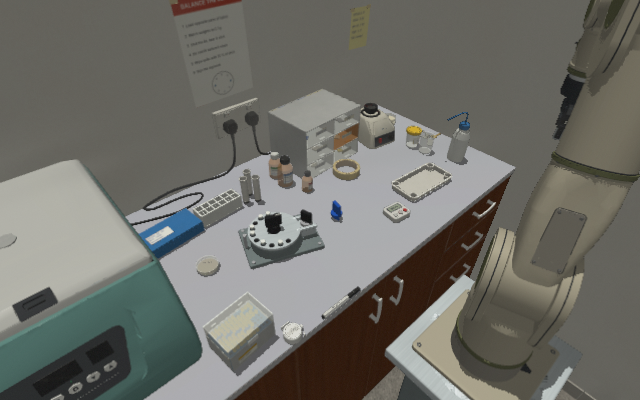

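Top view: knob near (259,199), plug near (292,212), tray centred near (458,243), and the timer at (390,259). I'll enlarge crops from both views.

```bash
python3 - <<'E'
import cv2
a=cv2.imread('pics/top.png')[160:250,215:321];b=cv2.imread('pics/scene.png')[195:275,230:336]
a=cv2.resize(a,None,fx=7,fy=7,interpolation=2)[:,:];b=cv2.resize(b,None,fx=7,fy=7,interpolation=2)
cv2.imwrite('pics/a.png',a[:600]); cv2.imwrite('pics/b.png',b)
E
python3 - <<'E'
from h import *
import pickle
f=pickle.load(open('top.pkl','rb'));g=pickle.load(open('scene.pkl','rb'))
for n,u,v in(('knob',259,199),('plug',292,212),('counter',210,230),('tray',458,243),('timer',390,259),('trTL',423,223),('trTR',497,227),('trBR',494,264),('trBL',420,260)): print(n,w(f,u,v).round(4))
for n,u,v in(('knob',272,222),('plug',306,216)): print(n,w(g,u,v).round(4))
C=cloud(f); 
m=(C[...,2]>.09)&(C[...,2]<.115)&(abs(C[...,0]-.43)<.15)&(abs(C[...,1]-.15)<.2)
print(np.argwhere(m)[:, ::-1].tolist()[:60])
print([C[p[0],p[1]].round(3).tolist() for p in np.argwhere(m)[:3]])
E
```

```text
knob [0.5713 0.134  0.1041]
plug [0.5399 0.0514 0.0844]
counter [ 4.968e-01  2.879e-01 -2.000e-04]
tray [ 0.4619 -0.399   0.0008]
timer [ 0.4186 -0.2085  0.0206]
trTL [ 0.5159 -0.3005  0.0173]
trTR [ 0.506  -0.5087 -0.0011]
trBR [ 0.4049 -0.4947  0.0015]
trBL [ 0.4153 -0.2941 -0.0012]
knob [0.5725 0.1518 0.0853]
plug [0.5398 0.0583 0.0727]
[[247, 196], [248, 196], [249, 196], [250, 196], [251, 196], [252, 196], [253, 196], [254, 196], [255, 196], [256, 196], [257, 196], [258, 196], [259, 196], [260, 196], [261, 196], [249, 197], [250, 197], [251, 197], [252, 197], [253, 197], [254, 197], [255, 197], [256, 197], [257, 197], [258, 197], [259, 197], [260, 197], [261, 197], [262, 197], [263, 197], [264, 197], [251, 198], [252, 198], [253, 198], [254, 198], [255, 198], [256, 198], [257, 198], [258, 198], [259, 198], [260, 198], [261, 198], [262, 198], [263, 198], [264, 198], [265, 198], [254, 199], [255, 199], [256, 199], [257, 199], [258, 199], [259, 199], [260, 199], [261, 199], [262, 199], [263, 199], [264, 199], [265, 199], [257, 200], [258, 200]]
[[0.579, 0.165, 0.102], [0.579, 0.163, 0.103], [0.579, 0.16, 0.103]]
```

View pics/a.png

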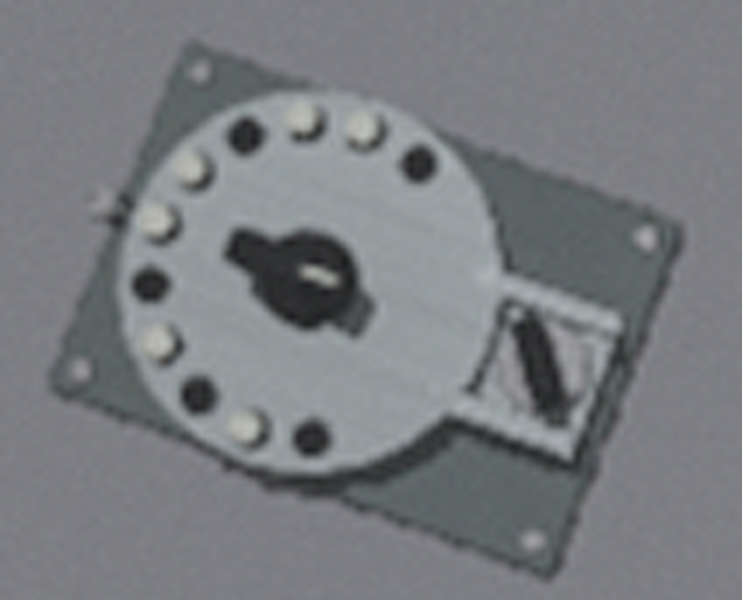

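View pics/b.png

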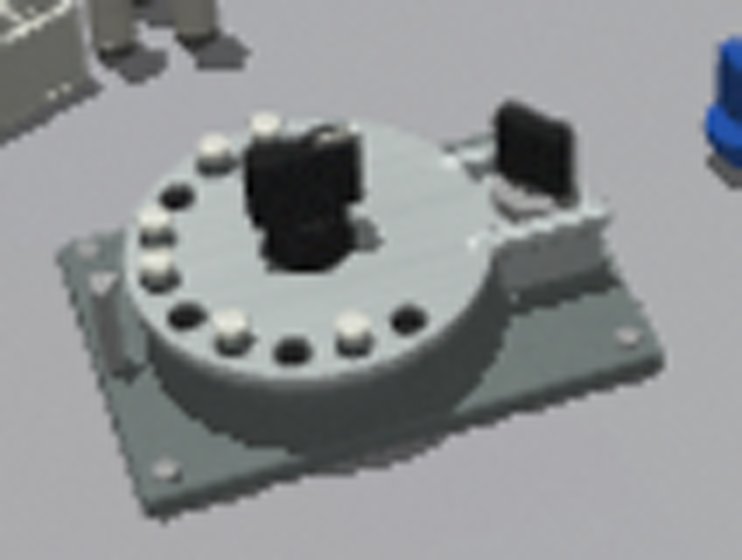

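The top crop shows the knob at (300,278), the white line at (320,275) pointing at the socket, and the plug bar running from (520,318) to (555,420). The foot plate corners are at (190,42), (685,230), (550,575) and (52,385). The scene crop shows the plug bar top centred near (537,125). Now I'll triangulate and fit.

Run:
```python
from h import *
import pickle
f=pickle.load(open('top.pkl','rb'));g=pickle.load(open('scene.pkl','rb'))
P=lambda u,v:(215+u/7-.43,160+v/7-.43); S=lambda u,v:(230+u/7-.43,195+v/7-.43)
c=[w(f,*P(*p),z=.012)[:2] for p in((190,42),(685,230),(550,575),(52,385))]
c=np.array(c);print('plate',c.round(4).tolist(),'ctr',c.mean(0).round(4),np.linalg.norm(c-np.roll(c,-1,0),axis=1).round(4))
d=(c[1]-c[0]+c[2]-c[3]);print('socket dir deg',np.degrees(np.arctan2(d[1],d[0])))
for n,F in(('top',f),('scene',g)):
  C=cloud(F)
  for k,x0,zl,zh in(('knob',(.572,.14),.096,.112),('plug',(.54,.053),.078,.092)):
    m=(C[...,2]>zl)&(C[...,2]<zh)&(np.hypot(C[...,0]-x0[0],C[...,1]-x0[1])<.035);q=C[m]
    if len(q)<4: continue
    r=cv2.minAreaRect(q[:,:2].astype(np.float32)*1000)
    e=np.linalg.eigh(np.cov(q[:,:2].T))[1][:,1]
    print(n,k,len(q),q.mean(0).round(4),'rect',r,'pca deg',np.degrees(np.arctan2(e[1],e[0])).round(1))
print('tri plug top',tri((f,*P(537,368)),(g,*S(537,130))).round(4))
print('tri knob mark',tri((f,*P(320,275)),(g,*S(330,133))).round(4))
C=cloud(f); m=(C[...,2]>.012)&(C[...,2]<.024)&(abs(C[...,0]-.46)<.09)&(abs(C[...,1]+.4)<.14)
q=C[m];print('tray rim',cv2.minAreaRect(q[:,:2].astype(np.float32)*1000))
```

```text
plate [[0.6771, 0.2006], [0.6008, 0.0016], [0.4646, 0.0539], [0.539, 0.2521]] ctr [0.5704 0.127 ] [0.2131 0.146  0.2118 0.1474]
socket dir deg -110.77632412850461
top knob 98 [0.5771 0.1424 0.1018] rect ((577.4686279296875, 142.65628051757812), (45.22346878051758, 13.772584915161133), 68.79369354248047) pca deg 69.4
top plug 60 [0.544  0.0528 0.0836] rect ((544.10009765625, 53.059696197509766), (32.749576568603516, 11.663839340209961), 18.800846099853516) pca deg -162.3
scene knob 81 [0.5753 0.1463 0.1012] rect ((577.1021728515625, 145.347412109375), (44.984413146972656, 17.024681091308594), 72.74668884277344) pca deg 68.3
scene plug 44 [0.5419 0.056  0.0832] rect ((543.3524169921875, 54.41156768798828), (32.452850341796875, 14.128939628601074), 17.34210205078125) pca deg -165.7
tri plug top [0.5408 0.0546 0.0803]
tri knob mark [0.5728 0.132  0.1037]
tray rim ((464.39617919921875, -394.31817626953125), (210.67620849609375, 110.21342468261719), 86.17141723632812)
```

```bash
python3 -m inch '[{"dx":0.53,"dy":-0.51},{"dx":0.53,"dy":-0.51},{"dx":0.53,"dy":-0.51},{"dx":0.53,"dy":-0.51},{"dx":0.53,"dy":-0.51},{"dx":0.53,"dy":-0.51},{"dx":0.53,"dy":-0.51},{"dx":0.53,"dy":-0.51},{"dx":0.53,"dy":-0.51},{"dx":0.53,"dy":-0.51},{"dx":0.53,"dy":-0.51},{"dx":0.53,"dy":-0.51},{"dx":0.53,"dy":-0.51},{"dx":0.53,"dy":-0.51},{"dx":0.53,"dy":-0.51},{"dx":0.53,"dy":-0.51},{"dx":0.53,"dy":-0.51},{"dx":0.53,"dy":-0.51},{"dx":0.53,"dy":-0.51},{"dx":0.53,"dy":-0.51}]' 0.05 60
python3 - <<'E'
from h import *
f=grab('wrist');save(f,'w1.png');s=ctrl.state();print(s['eef_pos'],s['joints'],R.from_rotvec(s['orientation']).as_matrix().round(4).tolist())
C=cloud(f)
for k,x0,zl,zh in(('knob',(.577,.1435),.096,.112),('plug',(.543,.053),.078,.092)):
    m=(C[...,2]>zl)&(C[...,2]<zh)&(np.hypot(C[...,0]-x0[0],C[...,1]-x0[1])<.04);q=C[m]
    if len(q)<4: print(k,'none');continue
    print(k,len(q),q.mean(0).round(4),cv2.minAreaRect(q[:,:2].astype(np.float32)*1000))
E
```

```text
[ 0.18629734 -0.59627603  0.23068605] [ 1.24537319  0.33274199 -0.06468838  1.46075484  0.02157159  1.34992808
 -0.088506  ] [[0.9545, 0.2982, -0.0004], [0.2982, -0.9545, 0.0011], [-0.0, -0.0011, -1.0]]
knob none
plug noneinvalid input
```

View pics/w1.png

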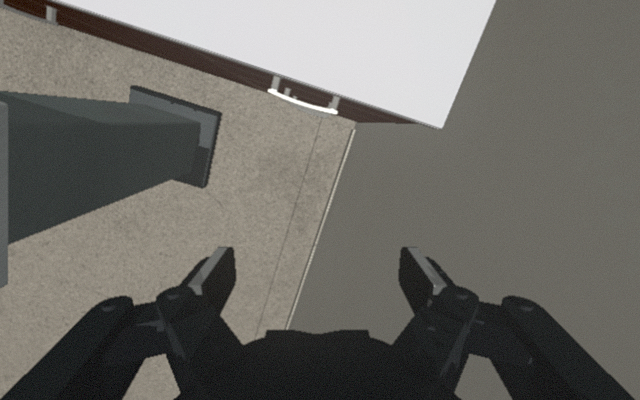

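The wrist view shows only the floor, because the move was refused. The rows probably need all four keys.

```bash
python3 -m inch '[{"dx":0.53,"dy":-0.51,"dz":0,"spin":0},{"dx":0.53,"dy":-0.51,"dz":0,"spin":0},{"dx":0.53,"dy":-0.51,"dz":0,"spin":0},{"dx":0.53,"dy":-0.51,"dz":0,"spin":0},{"dx":0.53,"dy":-0.51,"dz":0,"spin":0},{"dx":0.53,"dy":-0.51,"dz":0,"spin":0},{"dx":0.53,"dy":-0.51,"dz":0,"spin":0},{"dx":0.53,"dy":-0.51,"dz":0,"spin":0},{"dx":0.53,"dy":-0.51,"dz":0,"spin":0},{"dx":0.53,"dy":-0.51,"dz":0,"spin":0},{"dx":0.53,"dy":-0.51,"dz":0,"spin":0},{"dx":0.53,"dy":-0.51,"dz":0,"spin":0},{"dx":0.53,"dy":-0.51,"dz":0,"spin":0},{"dx":0.53,"dy":-0.51,"dz":0,"spin":0},{"dx":0.53,"dy":-0.51,"dz":0,"spin":0},{"dx":0.53,"dy":-0.51,"dz":0,"spin":0},{"dx":0.53,"dy":-0.51,"dz":0,"spin":0},{"dx":0.53,"dy":-0.51,"dz":0,"spin":0},{"dx":0.53,"dy":-0.51,"dz":0,"spin":0},{"dx":0.53,"dy":-0.51,"dz":0,"spin":0}]' 0.05 60
```

```text
t: 1.82
eef_pos: [0.5402, 0.05, 0.2308]
orientation: [-3.104, -0.479, 0.001]
wrist_force: [0.9, 0.3, -0.5]
grip_width: 0.0501
grasp_force: 0.0
```

```bash
cat > look.py <<'E'
from h import *
import sys
f=grab('wrist');save(f,sys.argv[1]);s=ctrl.state();M=R.from_rotvec(s['orientation']).as_matrix()
print(s['t'],s['eef_pos'].round(4),'q7',s['joints'][6].round(3),'yaw of tool y',np.degrees(np.arctan2(M[1,1],M[0,1])).round(2))
C=cloud(f)
for k,x0,zl,zh in(('knob',(.577,.1435),.096,.112),('plug',(.543,.053),.078,.092)):
    m=(C[...,2]>zl)&(C[...,2]<zh)&(np.hypot(C[...,0]-x0[0],C[...,1]-x0[1])<.04)&(f['img'].max(-1)<110);q=C[m]
    if len(q)<4: print(k,'none');continue
    print(k,len(q),q.mean(0).round(4),cv2.minAreaRect(q[:,:2].astype(np.float32)*1000))
E
python3 look.py w2.png
```

```text
1.8667 [0.54   0.0483 0.2308] q7 -1.552 yaw of tool y -72.6
knob 640 [0.5773 0.1459 0.1008] ((576.2973022460938, 145.058349609375), (45.51362228393555, 14.205726623535156), 68.9917221069336)
plug 330 [0.5439 0.0555 0.0828] ((543.4116821289062, 55.31889343261719), (33.4050407409668, 10.893499374389648), 17.383787155151367)
```

View pics/w2.png

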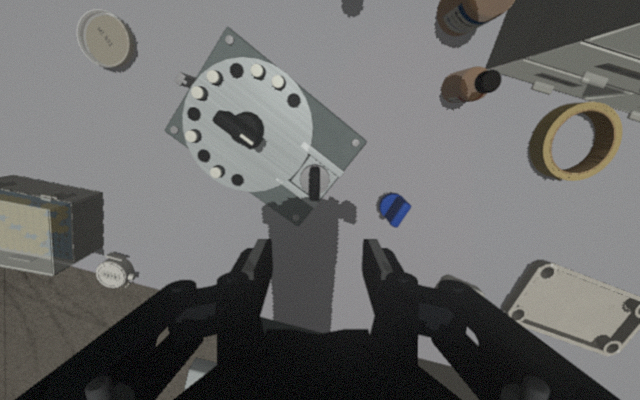

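The wrist view shows the plug bar at (315,181) between the fingers and aligned with them, and the knob at (240,128). The bar angle reads about 17.4° in both views, and the base y axis is at about 69°. The turn is therefore about 52°, and I'll find the stop by feel.

```bash
python3 -m inch '[{"dx":0.005,"dy":-0.005,"dz":0.04,"spin":0},{"dx":0.005,"dy":-0.005,"dz":0.08,"spin":0},{"dx":0.005,"dy":-0.005,"dz":0.11,"spin":0},{"dx":0.005,"dy":-0.005,"dz":0.13,"spin":0},{"dx":0.005,"dy":-0.005,"dz":0.145,"spin":0},{"dx":0.005,"dy":-0.005,"dz":0.16,"spin":0},{"dx":0.005,"dy":-0.005,"dz":0.17,"spin":0},{"dx":0.005,"dy":-0.005,"dz":0.176,"spin":0},{"dx":0.005,"dy":-0.005,"dz":0.176,"spin":0}]' 0.05 60 && python3 -m inch '[{"dx":0,"dy":0,"dz":0,"spin":0},{"dx":0,"dy":0,"dz":0,"spin":0},{"dx":0,"dy":0,"dz":0,"spin":0},{"dx":0,"dy":0,"dz":0,"spin":0},{"dx":0,"dy":0,"dz":0,"spin":0},{"dx":0,"dy":0,"dz":0,"spin":0},{"dx":0,"dy":0,"dz":0,"spin":0},{"dx":0,"dy":0,"dz":0,"spin":0}]' 0.0 40
python3 -c "
from cell import ctrl;s=ctrl.state();print(s['wrist_torque'],s['wrist_force'])"
```

```text
t: 2.62
eef_pos: [0.5428, 0.0534, 0.0544]
orientation: [3.106, 0.472, -0.002]
wrist_force: [-0.1, -0.3, -0.4]
grip_width: 0.0501
grasp_force: 0.0
t: 3.28
eef_pos: [0.5441, 0.0545, 0.0562]
orientation: [3.105, 0.474, 0.002]
wrist_force: [-1.0, -0.5, 7.2]
grip_width: 0.0114
grasp_force: 40.5
[-0.11432726  0.30526155  0.04538893] [-0.97888508 -0.51200221  7.22857384]
```

```bash
python3 -m inch '[{"dx":0,"dy":0,"dz":-0.001,"spin":-0.1},{"dx":0,"dy":0,"dz":-0.001,"spin":-0.2},{"dx":0,"dy":0,"dz":-0.001,"spin":-0.3},{"dx":0,"dy":0,"dz":-0.001,"spin":-0.4},{"dx":0,"dy":0,"dz":-0.001,"spin":-0.5},{"dx":0,"dy":0,"dz":-0.001,"spin":-0.6},{"dx":0,"dy":0,"dz":-0.001,"spin":-0.7},{"dx":0,"dy":0,"dz":-0.001,"spin":-0.75},{"dx":0,"dy":0,"dz":-0.001,"spin":-0.75}]' 0.0 60
cat > st.py <<'E'
from h import *
s=ctrl.state();M=R.from_rotvec(s['orientation']).as_matrix()
print('yaw y',np.degrees(np.arctan2(M[1,1],M[0,1])).round(2),'tq',s['wrist_torque'].round(2),'F',s['wrist_force'].round(1),'q',s['joints'].round(2),s['eef_pos'].round(4),s['t'])
E
python3 st.py
```

```text
t: 4.03
eef_pos: [0.5435, 0.0544, 0.0563]
orientation: [-2.715, -1.581, -0.0]
wrist_force: [0.9, 0.8, -0.8]
grip_width: 0.0109
grasp_force: 59.4
yaw y -29.55 tq [ 0.   -0.05  0.02] F [ 0.9  0.8 -0.8] q [ 0.49  0.46 -0.81  1.82  0.38  1.03 -0.98] [0.5435 0.0544 0.0563] 4.0333
```

```bash
python3 -m inch '[{"dx":0,"dy":0,"dz":0,"spin":-0.05},{"dx":0,"dy":0,"dz":0,"spin":-0.1},{"dx":0,"dy":0,"dz":0,"spin":-0.13},{"dx":0,"dy":0,"dz":0,"spin":-0.13}]'; python3 st.py;  python3 -m inch '[{"dx":0,"dy":0,"dz":0,"spin":-0.03},{"dx":0,"dy":0,"dz":0,"spin":-0.06},{"dx":0,"dy":0,"dz":0,"spin":-0.06}]'; python3 st.py
```

```text
t: 4.37
eef_pos: [0.5435, 0.0544, 0.0563]
orientation: [2.609, 1.751, -0.0]
wrist_force: [0.5, -0.6, -0.6]
grip_width: 0.0111
grasp_force: 59.3
yaw y -22.27 tq [-0.09  0.01  0.01] F [ 0.5 -0.6 -0.6] q [ 0.51  0.46 -0.83  1.82  0.4   1.03 -0.87] [0.5435 0.0544 0.0563] 4.3667
t: 4.62
eef_pos: [0.5433, 0.0545, 0.0564]
orientation: [-2.555, -1.827, 0.001]
wrist_force: [-2.5, 0.1, 1.9]
grip_width: 0.0106
grasp_force: 59.6
yaw y -18.86 tq [-0.12  0.44 -0.05] F [-2.5  0.1  1.9] q [ 0.52  0.47 -0.84  1.82  0.4   1.03 -0.81] [0.5433 0.0545 0.0564] 4.6167
```

```bash
python3 -m inch '[{"dx":0,"dy":0,"dz":0,"spin":-0.03},{"dx":0,"dy":0,"dz":0,"spin":-0.05},{"dx":0,"dy":0,"dz":0,"spin":-0.05}]'; python3 st.py;  python3 look.py w3.png; python3 -c "
import cv2;a=cv2.imread('pics/w3.png');cv2.imwrite('pics/w3c.png',cv2.resize(a[60:300,160:480],None,fx=2.4,fy=2.4))"
```

```text
t: 4.87
eef_pos: [0.5431, 0.0545, 0.0563]
orientation: [-2.509, -1.891, 0.001]
wrist_force: [-3.5, -0.7, 4.5]
grip_width: 0.0109
grasp_force: 60.0
yaw y -15.99 tq [-0.12  0.95 -0.22] F [-3.5 -0.7  4.5] q [ 0.53  0.47 -0.85  1.82  0.41  1.04 -0.77] [0.5431 0.0545 0.0563] 4.8667
4.9167 [0.5432 0.0545 0.0563] q7 -0.767 yaw of tool y -16.03
knob 4436 [0.5745 0.1412 0.101 ] ((574.1939086914062, 139.94020080566406), (35.12815856933594, 14.121820449829102), 69.32792663574219)
plug 2245 [0.5441 0.0588 0.0835] ((546.55810546875, 55.89621353149414), (32.74857711791992, 33.106170654296875), 15.855273246765137)
```

View pics/w3c.png

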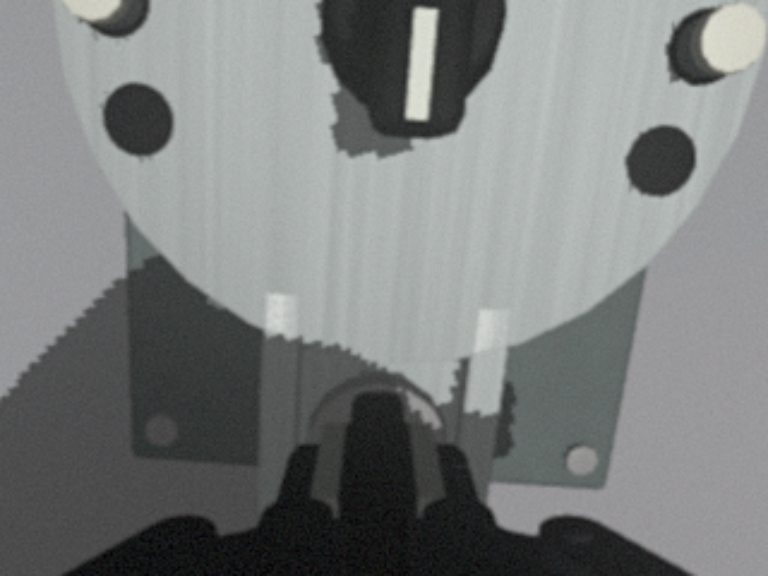

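Close-up: the bar (370,460) is held between the pads, pointing at the knob end (415,110), and the torque has begun to rise at about 71°, so this is the stop. I'll ease back slightly and lift.

```bash
python3 -m inch '[{"dx":0,"dy":0,"dz":0,"spin":0.05},{"dx":0,"dy":0,"dz":-0.004,"spin":0.05},{"dx":0,"dy":0,"dz":-0.008,"spin":0.05},{"dx":0,"dy":0,"dz":-0.008,"spin":0.05}]'; python3 st.py
```

```text
t: 5.25
eef_pos: [0.5441, 0.0547, 0.0652]
orientation: [2.553, 1.83, 0.002]
wrist_force: [0.8, 0.3, -1.9]
grip_width: 0.0106
grasp_force: 59.1
yaw y -18.74 tq [-0.04 -0.06  0.  ] F [ 0.8  0.3 -1.9] q [ 0.53  0.46 -0.85  1.82  0.39  1.05 -0.8 ] [0.5441 0.0547 0.0652] 5.25
```

```bash
python3 -m inch '[{"dx":0,"dy":0,"dz":-0.01,"spin":0},{"dx":0,"dy":0,"dz":-0.02,"spin":0},{"dx":0,"dy":0,"dz":-0.03,"spin":0},{"dx":0,"dy":0,"dz":-0.05,"spin":0},{"dx":0,"dy":0,"dz":-0.08,"spin":0},{"dx":0,"dy":0,"dz":-0.11,"spin":0},{"dx":0,"dy":0,"dz":-0.11,"spin":0}]'; python3 st.py
python3 - <<'E'
from h import *
s=ctrl.state();M=R.from_rotvec(s['orientation']).as_matrix()
print(M.T@(np.array([.464,-.396,s['eef_pos'][2]])-s['eef_pos']))
f=grab('wrist');C=cloud(f);save(f,'w4.png')
i=f['img'];cv2.imwrite('pics/w4.png',i[...,::-1])
E
```

```text
t: 5.83
eef_pos: [0.5463, 0.0556, 0.181]
orientation: [2.55, 1.827, 0.011]
wrist_force: [0.2, 0.7, -0.8]
grip_width: 0.0111
grasp_force: 59.3
yaw y -18.76 tq [ 0.04 -0.07 -0.07] F [ 0.2  0.7 -0.8] q [ 0.59  0.32 -0.92  1.7   0.27  1.24 -0.71] [0.5463 0.0556 0.181 ] 5.8333
[-0.45410224  0.06733912 -0.00078813]
```

View pics/w4.png

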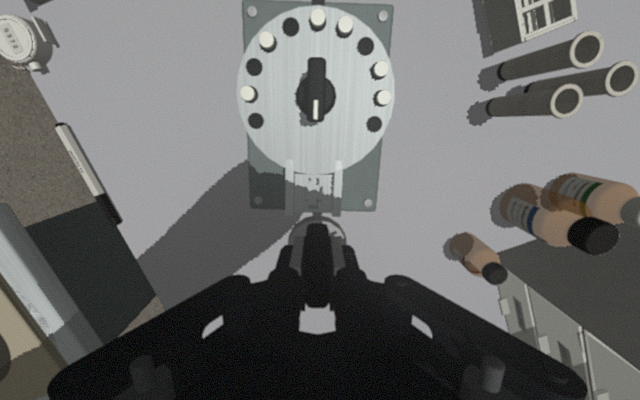

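The plug is out and held, with its flange at (318,232) under the fingers. Next I'll carry it to the tray.

```bash
python3 -m inch '[{"dx":-0.04,"dy":0.006,"dz":0,"spin":0},{"dx":-0.08,"dy":0.012,"dz":0,"spin":0},{"dx":-0.12,"dy":0.018,"dz":0,"spin":0},{"dx":-0.16,"dy":0.024,"dz":0,"spin":0},{"dx":-0.2,"dy":0.03,"dz":0,"spin":0},{"dx":-0.24,"dy":0.036,"dz":0,"spin":0},{"dx":-0.28,"dy":0.042,"dz":0,"spin":0},{"dx":-0.32,"dy":0.048,"dz":0,"spin":0},{"dx":-0.36,"dy":0.054,"dz":0,"spin":0},{"dx":-0.4,"dy":0.06,"dz":0,"spin":0},{"dx":-0.43,"dy":0.064,"dz":0,"spin":0},{"dx":-0.454,"dy":0.067,"dz":0,"spin":0},{"dx":-0.454,"dy":0.067,"dz":0,"spin":0},{"dx":-0.454,"dy":0.067,"dz":0,"spin":0}]'; python3 st.py
```

```text
t: 7.05
eef_pos: [0.4595, -0.3981, 0.1734]
orientation: [-2.556, -1.825, 0.0]
wrist_force: [0.5, 0.9, -1.2]
grip_width: 0.0113
grasp_force: 59.1
yaw y -18.95 tq [ 0.1  -0.06  0.02] F [ 0.5  0.9 -1.2] q [ 1.17  0.42 -0.68  1.55  0.27  1.27  0.12] [ 0.4595 -0.3981  0.1734] 7.05
```

```bash
python3 -m inch '[{"dx":0.003,"dy":0.004,"dz":0.03,"spin":0},{"dx":0.003,"dy":0.004,"dz":0.06,"spin":0},{"dx":0.003,"dy":0.004,"dz":0.09,"spin":0},{"dx":0.003,"dy":0.004,"dz":0.11,"spin":0},{"dx":0.003,"dy":0.004,"dz":0.125,"spin":0},{"dx":0.003,"dy":0.004,"dz":0.132,"spin":0},{"dx":0.003,"dy":0.004,"dz":0.136,"spin":0},{"dx":0.003,"dy":0.004,"dz":0.136,"spin":0},{"dx":0.003,"dy":0.004,"dz":0.136,"spin":0}]'; python3 -m inch '[{"dx":0,"dy":0,"dz":0.002,"spin":0},{"dx":0,"dy":0,"dz":0.004,"spin":0},{"dx":0,"dy":0,"dz":0.004,"spin":0}]'
```

```text
t: 7.8
eef_pos: [0.4661, -0.3952, 0.0393]
orientation: [2.553, 1.829, 0.001]
wrist_force: [-0.1, 0.9, -1.0]
grip_width: 0.0112
grasp_force: 59.2
t: 8.05
eef_pos: [0.4655, -0.3955, 0.0345]
orientation: [2.554, 1.828, -0.0]
wrist_force: [-0.3, 0.0, -2.5]
grip_width: 0.0111
grasp_force: 59.2
```

```bash
python3 -m inch '[{"dx":0,"dy":0,"dz":0.001,"spin":0},{"dx":0,"dy":0,"dz":0.002,"spin":0},{"dx":0,"dy":0,"dz":0.002,"spin":0}]'; python3 -m inch '[{"dx":0,"dy":0,"dz":0.001,"spin":0},{"dx":0,"dy":0,"dz":0.0015,"spin":0},{"dx":0,"dy":0,"dz":0.0015,"spin":0}]'
```

```text
t: 8.3
eef_pos: [0.4653, -0.3953, 0.0322]
orientation: [-2.554, -1.829, 0.0]
wrist_force: [0.1, -0.3, -1.8]
grip_width: 0.0111
grasp_force: 59.2
t: 8.55
eef_pos: [0.4655, -0.3954, 0.031]
orientation: [2.554, 1.829, -0.0]
wrist_force: [-0.2, 0.2, -0.2]
grip_width: 0.0109
grasp_force: 59.3
```

```bash
python3 -m inch '[{"dx":0,"dy":0,"dz":0.001,"spin":0},{"dx":0,"dy":0,"dz":0.001,"spin":0}]'; python3 -m inch '[{"dx":0,"dy":0,"dz":0.001,"spin":0},{"dx":0,"dy":0,"dz":0,"spin":0},{"dx":0,"dy":0,"dz":0,"spin":0},{"dx":0,"dy":0,"dz":0,"spin":0},{"dx":0,"dy":0,"dz":0,"spin":0},{"dx":0,"dy":0,"dz":0,"spin":0},{"dx":0,"dy":0,"dz":-0.01,"spin":0},{"dx":0,"dy":0,"dz":-0.04,"spin":0},{"dx":0,"dy":0,"dz":-0.08,"spin":0},{"dx":0,"dy":0,"dz":-0.12,"spin":0},{"dx":0,"dy":0,"dz":-0.15,"spin":0},{"dx":0,"dy":0,"dz":-0.15,"spin":0}]' 0.05
python3 - <<'E'
from h import *
f=grab('wrist');save(f,'w5.png');g=grab('top');C=cloud(g)
m=(C[...,2]>.035)&(C[...,2]<.08)&(abs(C[...,0]-.464)<.07)&(abs(C[...,1]+.396)<.11);print(m.sum(),C[m].mean(0),C[m][:,2].max())
s=ctrl.state();M=R.from_rotvec(s['orientation']).as_matrix();print(s['eef_pos'],s['joints'].round(2))
print(M.T@(np.array([.5765,.1438,s['eef_pos'][2]])-s['eef_pos']))
E
```

```text
t: 8.72
eef_pos: [0.4656, -0.3954, 0.0309]
orientation: [2.554, 1.829, -0.001]
wrist_force: [-3.7, 2.5, 10.3]
grip_width: 0.0107
grasp_force: 60.9
t: 9.72
eef_pos: [0.4683, -0.3967, 0.1878]
orientation: [2.546, 1.823, 0.004]
wrist_force: [1.2, -0.2, 0.1]
grip_width: 0.05
grasp_force: 0.0
81 [ 0.46537973 -0.39314462  0.05567502] 0.06285577162247957
[ 0.4660197  -0.39566258  0.18172367] [ 1.16  0.41 -0.69  1.54  0.27  1.28  0.11]
[ 0.54629522 -0.06918284 -0.00101934]
```

View pics/w5.png

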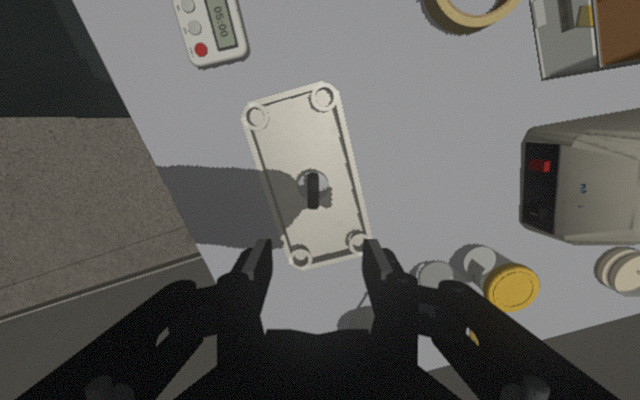

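The plug stands released in the tray at (313,190). I'll go to the knob now.

```bash
python3 -m inch '[{"dx":0.04,"dy":-0.005,"dz":0,"spin":0},{"dx":0.08,"dy":-0.01,"dz":0,"spin":0},{"dx":0.12,"dy":-0.015,"dz":0,"spin":0},{"dx":0.16,"dy":-0.02,"dz":0,"spin":0},{"dx":0.2,"dy":-0.025,"dz":0,"spin":0},{"dx":0.24,"dy":-0.03,"dz":0,"spin":0},{"dx":0.28,"dy":-0.035,"dz":0,"spin":0},{"dx":0.32,"dy":-0.04,"dz":0,"spin":0},{"dx":0.36,"dy":-0.045,"dz":0,"spin":0.035},{"dx":0.4,"dy":-0.05,"dz":0,"spin":0.035},{"dx":0.44,"dy":-0.055,"dz":0,"spin":0.035},{"dx":0.48,"dy":-0.06,"dz":0,"spin":0.035},{"dx":0.52,"dy":-0.065,"dz":0,"spin":0.035},{"dx":0.546,"dy":-0.069,"dz":0,"spin":0.035},{"dx":0.546,"dy":-0.069,"dz":0,"spin":0.035},{"dx":0.546,"dy":-0.069,"dz":0,"spin":0.035},{"dx":0.546,"dy":-0.069,"dz":0,"spin":0.035}]' 0.05 60; python3 look.py w6.png
python3 - <<'E'
from h import *
s=ctrl.state();M=R.from_rotvec(s['orientation']).as_matrix()
print(M.T@(np.array([.5765,.1442,.076])-s['eef_pos']))
E
```

```text
t: 11.23
eef_pos: [0.5755, 0.1429, 0.1787]
orientation: [-2.586, -1.783, 0.003]
wrist_force: [0.7, -1.0, 0.1]
grip_width: 0.05
grasp_force: 0.0
11.2833 [0.5758 0.1422 0.1789] q7 -0.934 yaw of tool y -20.88
knob 868 [0.5768 0.1466 0.1009] ((576.1513061523438, 145.53005981445312), (45.43533706665039, 14.002697944641113), 69.75887298583984)
plug none
[2.26155320e-03 7.29018542e-05 1.02888436e-01]
```

```bash
python3 -m inch '[{"dx":0.002,"dy":0,"dz":0.03,"spin":-0.01},{"dx":0.002,"dy":0,"dz":0.06,"spin":-0.01},{"dx":0.002,"dy":0,"dz":0.08,"spin":-0.01},{"dx":0.002,"dy":0,"dz":0.095,"spin":-0.01},{"dx":0.002,"dy":0,"dz":0.102,"spin":-0.01},{"dx":0.002,"dy":0,"dz":0.102,"spin":-0.01},{"dx":0.002,"dy":0,"dz":0.102,"spin":-0.01}]'; python3 -m inch '[{"dx":0,"dy":0,"dz":0,"spin":0},{"dx":0,"dy":0,"dz":0,"spin":0},{"dx":0,"dy":0,"dz":0,"spin":0},{"dx":0,"dy":0,"dz":0,"spin":0},{"dx":0,"dy":0,"dz":0,"spin":0},{"dx":0,"dy":0,"dz":0,"spin":0},{"dx":0,"dy":0,"dz":0,"spin":0},{"dx":0,"dy":0,"dz":0,"spin":0}]' 0.0 60; python3 st.py
```

```text
t: 11.87
eef_pos: [0.5771, 0.1454, 0.0785]
orientation: [2.577, 1.796, 0.001]
wrist_force: [-0.3, 0.5, 0.3]
grip_width: 0.0498
grasp_force: 0.0
t: 12.53
eef_pos: [0.5769, 0.146, 0.079]
orientation: [2.576, 1.797, 0.001]
wrist_force: [-3.7, -1.4, 6.9]
grip_width: 0.0129
grasp_force: 58.9
yaw y -20.21 tq [-0.12  0.71 -0.  ] F [-3.7 -1.4  6.9] q [ 0.34  0.54 -0.85  1.68  0.45  1.13 -0.99] [0.5769 0.146  0.079 ] 12.5333
```

```bash
python3 -m inch '[{"dx":0,"dy":0,"dz":0,"spin":0.08},{"dx":0,"dy":0,"dz":0,"spin":0.16},{"dx":0,"dy":0,"dz":0,"spin":0.24},{"dx":0,"dy":0,"dz":0,"spin":0.32},{"dx":0,"dy":0,"dz":0,"spin":0.39},{"dx":0,"dy":0,"dz":0,"spin":0.39},{"dx":0,"dy":0,"dz":0,"spin":0.39}]';python3 st.py; python3 -m inch '[{"dx":0,"dy":0,"dz":0,"spin":0.08},{"dx":0,"dy":0,"dz":0,"spin":0.16},{"dx":0,"dy":0,"dz":0,"spin":0.24},{"dx":0,"dy":0,"dz":0,"spin":0.32},{"dx":0,"dy":0,"dz":0,"spin":0.39},{"dx":0,"dy":0,"dz":0,"spin":0.39},{"dx":0,"dy":0,"dz":0,"spin":0.39}]';python3 st.py
python3 - <<'E'
from h import *
f=grab('wrist');i=f['img'];cv2.imwrite('pics/w7.png',i[...,::-1])
E
```

```text
t: 13.12
eef_pos: [0.5774, 0.1456, 0.079]
orientation: [2.874, 1.265, 0.002]
wrist_force: [-0.3, -1.6, 7.0]
grip_width: 0.0128
grasp_force: 59.2
yaw y -42.48 tq [-0.35  0.25  0.01] F [-0.3 -1.6  7. ] q [ 0.29  0.52 -0.78  1.68  0.4   1.11 -1.35] [0.5774 0.1456 0.079 ] 13.1167
t: 13.7
eef_pos: [0.5778, 0.1451, 0.079]
orientation: [3.065, 0.684, 0.003]
wrist_force: [-0.3, -3.0, 5.3]
grip_width: 0.0126
grasp_force: 59.1
yaw y -64.84 tq [-0.57 -0.05 -0.05] F [-0.3 -3.   5.3] q [ 0.23  0.49 -0.7   1.68  0.35  1.09 -1.71] [0.5778 0.1451 0.079 ] 13.7
```

View pics/w7.png

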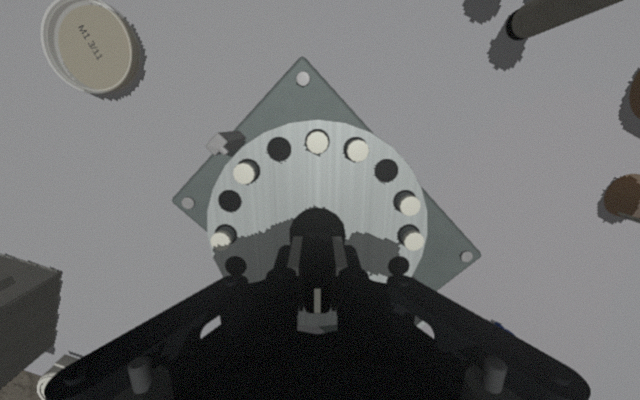

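The disc has turned with the gripper: the vials sit symmetric about the image axis (317,140) and the plate is rotated by about 45°. Now the third click.

```bash
python3 -m inch '[{"dx":0,"dy":0,"dz":0,"spin":0.08},{"dx":0,"dy":0,"dz":0,"spin":0.16},{"dx":0,"dy":0,"dz":0,"spin":0.24},{"dx":0,"dy":0,"dz":0,"spin":0.32},{"dx":0,"dy":0,"dz":0,"spin":0.39},{"dx":0,"dy":0,"dz":0,"spin":0.39},{"dx":0,"dy":0,"dz":0,"spin":0.39},{"dx":0,"dy":0,"dz":0,"spin":0.39},{"dx":0,"dy":0,"dz":0,"spin":0.39},{"dx":0,"dy":0,"dz":0,"spin":0.39},{"dx":0,"dy":0,"dz":0,"spin":0.39}]';python3 st.py
python3 - <<'E'
from h import *
f=grab('wrist');i=f['img'];cv2.imwrite('pics/w8.png',i[...,::-1])
C=cloud(f)
g=grab('top');D=cloud(g)
m=(D[...,2]>.035)&(D[...,2]<.08)&(abs(D[...,0]-.464)<.07)&(abs(D[...,1]+.396)<.11);print('plug',m.sum(),D[m].mean(0),D[m][:,2].max())
E
```

```text
t: 14.67
eef_pos: [0.5779, 0.1445, 0.079]
orientation: [3.139, 0.077, 0.004]
wrist_force: [0.8, -4.5, 6.8]
grip_width: 0.0129
grasp_force: 59.2
yaw y -87.19 tq [-1.02 -0.15 -0.08] F [ 0.8 -4.5  6.8] q [ 0.18  0.47 -0.63  1.68  0.31  1.08 -2.07] [0.5779 0.1445 0.079 ] 14.6667
plug 83 [ 0.46560037 -0.39275298  0.05549162] 0.06259854188632086
```

View pics/w8.png

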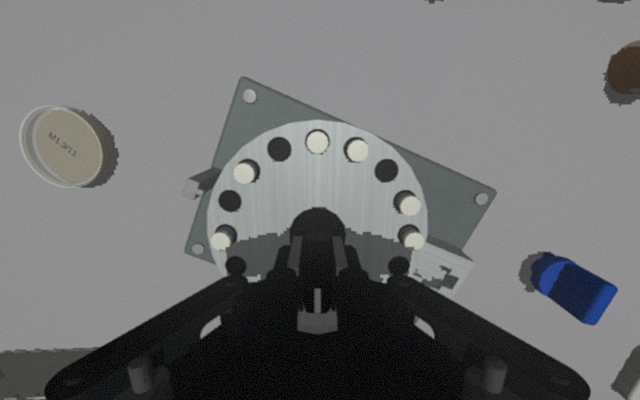

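The disc still moves with the gripper: the vial at (317,141) stays on the image axis. The total turn is about 67° (third stop is 67.5°), and the plug is unmoved in the tray.

```bash
python3 -c "
from cell import ctrl;print(ctrl.sign_off())"
```

```text
the job is handed in; nothing more can be done
None
```

I turned the plug free, lifted it out and left it standing in the steel tray, then turned the knob about 67° (third stop: 67.5°) and handed in with it still gripped; the hand-in returned no verdict.

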